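# Set the microscope's filter selector to the square filter

### The job

Switch the microscope's filter selector from its parked position to the square filter: press the dial down, keep it pressed while you turn it until its pointer faces the square filter (the other three are round), then let the dial spring fully back up so that it is locked there. Treat it gently, never forcing it, and leave the other things on the bench as they are.

Things in the scene. Friction and masses are not known exactly. Their poses are not given: they have to be found in the camera images.
- selector: Filter selector, fixed: a white drum 290 mm across, 40 mm tall, with a black block 36 mm high on its +x side (to 185 mm from the axis). Origin: on the drum's vertical axis, at bench height. +x axis: parked direction (0 deg). Ports on its top, 105 mm from the axis, every 45 deg: 0, +45, -45 are empty; four filters sit at +90, +135, -90, -135 deg in varying order.
- dial_center (a point): Centre of the dial's upper face, 62 mm above the bench when up. Dial: black disc 140 mm across, 12 mm thick, above the drum. On it stands an aluminium grip bar, 14 mm thick, 28 mm tall (top 90 mm above the bench), from 56 mm behind the axis to 48 mm ahead, with a pointed nose to 58 mm. x axis: from the centre towards the pointer.
- dial_tip (a point): The pointer's tip: the rim of the dial's upper face (70 mm from the axis) at the nose end of the bar, where there is a white line.
- dial (a joint): Dial angle relative to the drum, rad, positive counter-clockwise from above; 0 = parked, stops at +-2.45. Detents every 45 deg (about 0.14 N m to leave one). It is locked in each detent (about 4 deg of play) unless held pressed down.
- press (a joint): How far the dial is pressed down, m: 0 = fully up, 0.008 = bottom stop. A spring pushes it up (about 6 N up, 10 N at the bottom). It turns only when more than 0.0055 down. Let go between detents it can stay stuck half-way down (about 0.005); in a detent it springs fully up and locks.
- cube_filter: The square filter: a black block 46 x 46 x 13 mm on a round aluminium flange, fixed in one of the four occupied ports. Origin: centre of its underside, on the drum's top, 105 mm from the drum's axis; its top is 56 mm above the bench. The other three filters are alike but round (42 mm across).
- wash_bottle: white bottle, 68 mm across, 170 mm tall; a bystander; origin at the centre of its underside
- jar: amber glass jar with black cap, 64 mm across, 75 mm tall; a bystander; origin at the centre of its underside
- dishes: stack of three clear dishes, 90 mm across, 45 mm tall; a bystander; origin at the centre of its underside
- slide_box: flat grey slide box, 85 x 100 x 30 mm; a bystander; origin at the centre of its underside
- objective: steel microscope objective standing on end, 32 mm across, 60 mm tall; a bystander; origin at the centre of its underside
- driver: screwdriver lying flat, 180 mm long; a bystander; origin at the centre of its underside (driver: about the middle of its length)
- mug: white ceramic cup, 76 mm across, 90 mm tall; a bystander; origin at the centre of its underside

How it is judged:
On the way, in this order (a step that is already met when the one before it is completed fails the run):
1. the dial has been pressed down past its lock (value of joint press above 0.005 m), for 0.1 s.
2. the dial points at the square filter and is fully up, locked (horizontal distance between dial_tip and cube_filter below 0.04 m and value of joint press below 0.0015 m), for 0.2 s.
At the end, for the whole second after the job is handed in: The dial's tip is within 40 mm (horizontally) of the square filter's centre (35 mm when exactly facing it, over 70 mm at the next detent), the dial is fully up (pressed less than 1.5 mm) and it is at rest (all of step 2 and velocity of joint dial between -0.1 and 0.1 rad/s); the robot touches nothing.
It fails at once if a bystander is moved by more than 25 mm (distance of any of wash_bottle, jar, dishes, slide_box, objective, driver, mug from where it was at the start of the episode above 0.025 m).
It fails at once if the dial is forced: the robot pushes on it with more than 35 N (contact force between dial and the arm above 35 N or contact force between dial and the fingers above 35 N).
It also fails if it takes over 42 s, if anything falls off the work surface, if the arm or the gripper's body presses on something with over 40 N, if the wrist force passes 120 N, or if a joint passes its speed limit or range.

### The arm

A 6-joint arm with a two-finger parallel gripper is mounted at the origin on the work surface. World frame = base frame: x ahead of the robot, y to its left, z up, the work surface at z = 0. Lengths are in m, angles in rad, forces in N, time in s.
With the tool pointing down it reaches from about 0.275 to 0.975 m from the base axis. Payload 8.4 kg.
Tool frame: the origin (TCP) lies on the mounting face of the last link; the fingertips stand 190 mm ahead of it and the grasp point (between the pads) lies 171 mm ahead of it (tcp_to_grasp is the z of the grasp point in the tool frame, in m); z points along the fingers, y is the line along which they close (so a half turn about z gives the same grasp; the last joint's range is limited). The gripper opens to 92 mm and grips with 3 to 60 N. Pads are 20 mm wide; open, the fingers measure 128 mm over their backs; the gripper's body (75 mm by 189 mm) begins 69 mm behind the grasp point.
Start: joints at [-1.351, 0.353, 1.633, -0, 1.155, -0.002], TCP at [0.137, -0.61, 0.405] pointing down, gripper open.
Joint ranges: [-2.63, 2.63], [-0.92, 2.1], [0.06, 2.66], [-1.3, 4.44], [0, 2.69], [-3.02, 3.02]. Speed limits (rad/s): [2.22, 2.22, 2.79, 3.14, 3.14, 3.14].

### API

Orientations are given as a unit quaternion [w, x, y, z].
In Python, from station import state, read_camera, job_done, tcp_to_grasp gives the robot as it stands.
- The arm moves only by the tool step_arm, never from a script. Its argument "moves" is a list of rows, each an object of numbers: "wx", "wy", "wz": the turn, a rotation vector about the tool's x, y, z as a fraction of full scale; "dx", "dy", "dz": the shift along the tool's x, y, z as a fraction of full scale; "jaw": the closure, from 0 (fully open) to 1 (shut). A call has 1 to 10 rows; each row is the pose to reach, as a shift and turn from the pose commanded when the call began, along the tool's axes at that moment; what a row does not reach only later rows make up. Full scale, the value 1, is 0.6 m for a shift and 60 degrees for a turn. A row lasts 1/10 s, in which the tool goes at most 50 mm and 8.59 degrees, less where a joint would pass 70% of its speed; a pose out of reach is approached as far as the arm can. A call with a number of a shift or a turn outside -1 to 1 is refused whole. A call with a gripper value outside its range is refused whole. The fingers move at their own pace and stop on an object; "force" is the grip in N (left out, the last holds). Time passes only in rows, so rows that repeat a pose let the fingers close. It gives the time, the measured TCP pose, the force, the opening and the grip force at its end, in the units of the state.
- state(): the state, without advancing time (a new reading comes with each control period).
- read_camera(name): name is "scene" or "top" or "wrist"; returns a dict with "img" (400x640x3 uint8, blue, green, red), "intrinsics" (3x3 intrinsics, pixels), "view" (4x4, takes a point from world to camera coordinates). Camera axes: x right, y down, z forward; pixel columns grow to the right and rows downward; lengths in m; the calibration is good to about 2 mm. A picture is of the moment at which its call begins. There is no depth.
- job_done(): hands the job in; it is judged then, once.
The state is a dict: "t": time; "qpos": joint angles; "joint_velocities": joint speeds; "joint_torque": joint torques, N m; "position": TCP position; "tool_rot": TCP orientation; "contact_force": force on the tool from outside, world axes, zero at the start; "moment": the same for the moment, N m; "width": opening from 0.0 (shut) to 1.0 (fully open); "finger_force": force on a finger pad.
Only numpy, scipy, OpenCV 4.12 (cv2) and the standard library are available. Lean on these libraries where they do the work, as an engineer would, in place of code of your own. Each camera call takes 0.05 s, during which the arm holds its last target. There are 200 camera calls.

## Working session

There is one attempt and no reset: what is moved stays moved. The work goes in short steps, Python scripts to look and compute and a tool call to move; the robot and the scene stay as the last step left them, time stands still between calls to the robot, and variables do not carry over. Pictures are saved under pics/ and viewed, at most 10 in all, crops included, and the job is handed in when it is done.

Besides the shell and the picture viewer there is one more tool, called after ">>>" in YAML: its name, and indented under it one key for each argument. step_arm: Moves the arm, as the interface text tells. Its arguments: {"type":"object","properties":{"moves":{"type":"array","items":{"type":"object","properties":{"wx":{"type":"number","minimum":-1,"maximum":1},"wy":{"type":"number","minimum":-1,"maximum":1},"wz":{"type":"number","minimum":-1,"maximum":1},"dx":{"type":"number","minimum":-1,"maximum":1},"dy":{"type":"number","minimum":-1,"maximum":1},"dz":{"type":"number","minimum":-1,"maximum":1},"jaw":{"type":"number"}}}},"force":{"type":"number"}},"required":["moves"]}

```bash
mkdir -p pics
python3 - <<'E'
from station import *
import cv2,numpy as np
s=state();print(s)
for n in("top","scene"):
    c=read_camera(n);cv2.imwrite(f"pics/{n}0.png",c["img"]);np.savez(f"{n}0.npz",**c);print(n,c["intrinsics"],c["view"])
E
```

```text
{'t': 0.0, 'qpos': array([-1.35137962e+00,  3.53628166e-01,  1.63414789e+00,  2.29352458e-05,
        1.15517854e+00, -2.40793832e-03]), 'joint_velocities': array([ 0.00231062, -0.00168077,  0.00122242,  0.00148306,  0.00128196,
       -0.00186421]), 'joint_torque': array([ 6.18134200e-04, -5.93837786e+01, -3.34211397e+01,  6.98543200e-02,
        2.35031202e-02, -1.35466207e-04]), 'position': array([ 0.13745268, -0.60945247,  0.40397011]), 'tool_rot': array([-6.78105258e-04,  9.93855814e-01,  1.10680432e-01, -6.33172693e-05]), 'contact_force': array([ 0.22010928,  0.15631696, -0.03018216]), 'moment': array([ 0.01738874, -0.02367168,  0.01921788]), 'finger_force': 0.0, 'width': 0.9977195821377469}
top [[479.53533086   0.         326.38485482]
 [  0.         479.53533086 209.08996592]
 [  0.           0.           1.        ]] [[-0.00511238 -0.99997486 -0.0049139   0.00481341]
 [-0.98736051  0.00582619 -0.1583833   0.51118038]
 [ 0.15840795  0.00404207 -0.98736548  1.61268039]
 [ 0.          0.          0.          1.        ]]
scene [[374.73125757   0.         323.08473269]
 [  0.         374.73125757 197.09899427]
 [  0.           0.           1.        ]] [[ 0.41319414  0.91055912 -0.01235696 -0.16576761]
 [ 0.57801635 -0.27272991 -0.76910044 -0.23893248]
 [-0.70368153  0.31064527 -0.63900846  1.49867416]
 [ 0.          0.          0.          1.        ]]
```

View pics/top0.png

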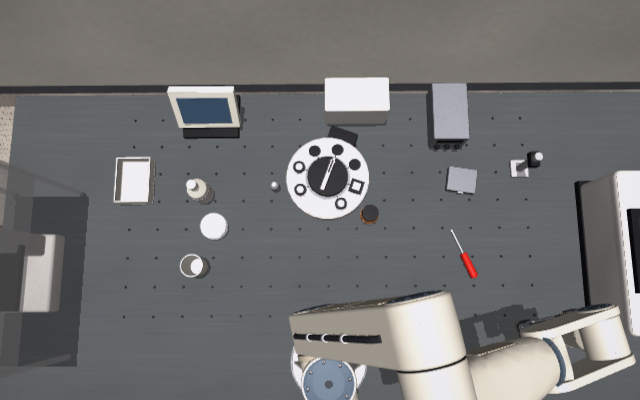

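View pics/scene0.png

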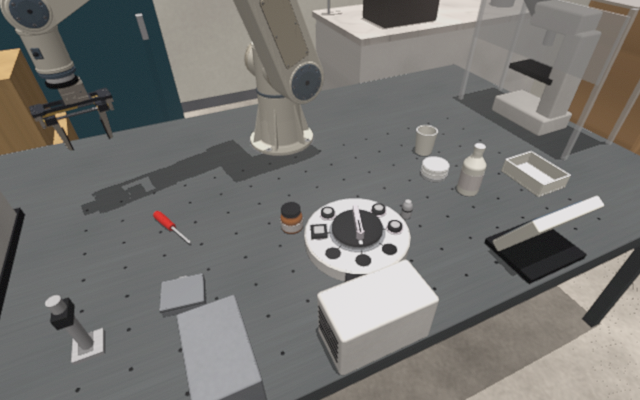

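```bash
cat > h.py <<'E'
import numpy as np,cv2
def ray(c,uv,z):
    V=c["view"];R=V[:3,:3];o=-R.T@V[:3,3]
    d=R.T@np.linalg.inv(c["intrinsics"])@np.array([uv[0],uv[1],1.])
    return (o+d*(z-o[2])/d[2])[:2]
E
python3 - <<'E'
from h import *
for n,win in(("top",(275,125,385,225)),("scene",(295,190,420,285))):
    c=np.load(n+"0.npz");im=c["img"];x0,y0,x1,y1=win
    g=im[y0:y1,x0:x1].max(2)
    m=(g>150).astype(np.uint8)
    cs,h=cv2.findContours(m,cv2.RETR_CCOMP,cv2.CHAIN_APPROX_NONE)
    for k,q in enumerate(cs):
        a=cv2.contourArea(q)
        if a<15: continue
        mm=cv2.moments(q);p=(mm["m10"]/mm["m00"]+x0,mm["m01"]/mm["m00"]+y0)
        par=h[0][k][3]
        print(n,par,a,np.round(p,1),ray(c,p,.04).round(4),ray(c,p,.062).round(4),ray(c,p,.09).round(4))
    cv2.imwrite(f"pics/{n}1.png",cv2.resize(im[y0:y1,x0:x1],None,fx=5,fy=5,interpolation=cv2.INTER_CUBIC))
E
```

```text
top -1 28.0 [340.5 203. ] [ 0.5323 -0.0469] [ 0.5285 -0.0463] [ 0.5237 -0.0456]
top -1 30.0 [299.9 188.9] [0.5828 0.0938] [0.5783 0.0925] [0.5726 0.0908]
top -1 48.0 [356.1 185.7] [ 0.5929 -0.1017] [ 0.5883 -0.1004] [ 0.5824 -0.0987]
top -1 30.0 [298.7 166. ] [0.6646 0.0982] [0.659  0.0968] [0.6518 0.095 ]
top -1 5191.5 [327.2 177.8] [ 0.6219 -0.0013] [ 0.6169 -0.0013] [ 0.6105 -0.0014]
top 5 131.5 [340.5 203.2] [ 0.5315 -0.0469] [ 0.5277 -0.0463] [ 0.5229 -0.0456]
top 5 133.0 [299.9 189.2] [0.5819 0.0935] [0.5774 0.0922] [0.5717 0.0905]
top 5 203.0 [356.  186.3] [ 0.5911 -0.1015] [ 0.5865 -0.1002] [ 0.5806 -0.0985]
top 5 135.0 [298.6 166.7] [0.6621 0.0985] [0.6565 0.0971] [0.6494 0.0953]
top 5 122.5 [354.3 164.1] [ 0.6703 -0.0966] [ 0.6646 -0.0954] [ 0.6574 -0.0938]
top 5 1275.0 [327.3 176.6] [ 0.6261 -0.0016] [ 0.621  -0.0017] [ 0.6145 -0.0017]
top 5 117.0 [314.1 150.6] [0.7199 0.044 ] [0.7136 0.0433] [0.7055 0.0425]
top 5 124.0 [337.  149.6] [ 0.723  -0.0365] [ 0.7166 -0.0361] [ 0.7085 -0.0355]
scene -1 52.5 [318.5 229. ] [ 0.576  -0.0926] [ 0.5966 -0.1013] [ 0.6228 -0.1123]
scene -1 34.5 [394.8 224.1] [0.6487 0.1089] [0.6671 0.0942] [0.6906 0.0755]
scene -1 28.0 [327.2 210.4] [ 0.5158 -0.0381] [ 0.5382 -0.0484] [ 0.5668 -0.0614]
scene -1 25.0 [378.4 207.1] [0.5669 0.1048] [0.5878 0.0902] [0.6143 0.0717]
scene -1 35.5 [407.8 203. ] [0.5885 0.1932] [0.6087 0.176 ] [0.6344 0.1541]
scene -1 5000.5 [365.2 246.3] [ 0.6872 -0.0074] [ 0.7045 -0.0186] [ 0.7264 -0.0329]
scene 7 164.0 [332.7 252.8] [ 0.6714 -0.0948] [ 0.6892 -0.1034] [ 0.7117 -0.1143]
scene 7 155.0 [389.  248.8] [0.7213 0.0446] [0.7375 0.0318] [0.7582 0.0156]
scene 7 176.5 [394.4 225.9] [0.6544 0.104 ] [0.6726 0.0894] [0.6958 0.0709]
scene 7 27.0 [359.  225.6] [0.6117 0.0152] [0.6312 0.0033] [ 0.6561 -0.0118]
scene 7 159.5 [327.3 212.3] [ 0.5238 -0.0415] [ 0.546  -0.0517] [ 0.5742 -0.0646]
```

View pics/top1.png

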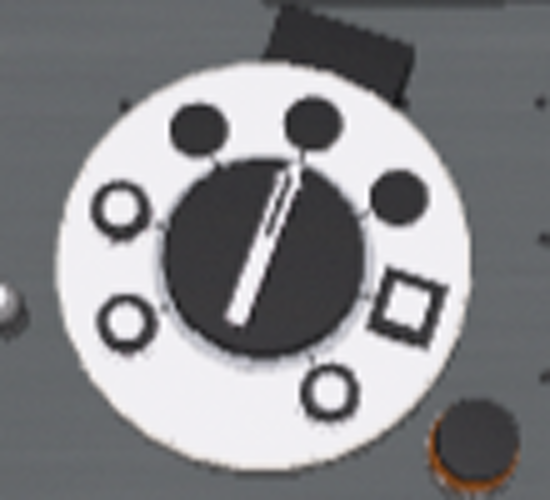

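>>> step_arm:
  moves:
    - {"dx": 0.5, "dy": -0.4, "wz": -1}
    - {"dx": 0.5, "dy": -0.4, "wz": -1}
    - {"dx": 0.5, "dy": -0.4, "wz": -1}
    - {"dx": 0.5, "dy": -0.4, "wz": -1}
    - {"dx": 0.5, "dy": -0.4, "wz": -1}
    - {"dx": 0.5, "dy": -0.4, "wz": -1}
    - {"dx": 0.5, "dy": -0.4, "wz": -1}
    - {"dx": 0.5, "dy": -0.4, "wz": -1}
    - {"dx": 0.5, "dy": -0.4, "wz": -1}
    - {"dx": 0.5, "dy": -0.4, "wz": -1}

```text
$.moves[0]: bad value
```

```bash
cat >> h.py <<'E'
from scipy.spatial.transform import Rotation as Rn
def todo(s,p,yaw):
    R=Rn.from_quat(s["tool_rot"],scalar_first=True)
    x,y=np.array([np.cos(yaw),np.sin(yaw),0]),np.array([np.sin(yaw),-np.cos(yaw),0])
    T=Rn.from_matrix(np.c_[x,y,[0,0,-1]])
    v=R.as_matrix()[:,0]
    print("t",round(s["t"],2),"pos",s["position"].round(4),"yaw",np.degrees(np.arctan2(v[1],v[0])).round(2),"F",s["contact_force"].round(2),"q",s["qpos"].round(2))
    print("shift/.6",(R.inv().apply(np.array(p)-s["position"])/.6).round(4),"turn/60deg",(np.degrees((R.inv()*T).as_rotvec())/60).round(4))
E
python3 -c "
from h import *;from station import *
todo(state(),[.6235,-.0013,.36],np.radians(160.5))"
```

```text
t 0.1 pos [ 0.1375 -0.6095  0.4041] yaw 12.71 F [-0.47  0.25 -0.49] q [-1.35  0.35  1.63  0.    1.16 -0.  ]
shift/.6 [ 1.0132 -0.8106  0.0744] turn/60deg [-4.0000e-04 -1.4000e-03 -2.4632e+00]
```

>>> step_arm:
  moves:
    - {"dx": 0.5, "dy": -0.4, "dz": 0, "wx": 0, "wy": 0, "wz": -1, "jaw": 0}
    - {"dx": 0.5, "dy": -0.4, "dz": 0, "wx": 0, "wy": 0, "wz": -1, "jaw": 0}
    - {"dx": 0.5, "dy": -0.4, "dz": 0, "wx": 0, "wy": 0, "wz": -1, "jaw": 0}
    - {"dx": 0.5, "dy": -0.4, "dz": 0, "wx": 0, "wy": 0, "wz": -1, "jaw": 0}
    - {"dx": 0.5, "dy": -0.4, "dz": 0, "wx": 0, "wy": 0, "wz": -1, "jaw": 0}
    - {"dx": 0.5, "dy": -0.4, "dz": 0, "wx": 0, "wy": 0, "wz": -1, "jaw": 0}
    - {"dx": 0.5, "dy": -0.4, "dz": 0, "wx": 0, "wy": 0, "wz": -1, "jaw": 0}
    - {"dx": 0.5, "dy": -0.4, "dz": 0, "wx": 0, "wy": 0, "wz": -1, "jaw": 0}
    - {"dx": 0.5, "dy": -0.4, "dz": 0, "wx": 0, "wy": 0, "wz": -1, "jaw": 0}

```text
t: 1.0
position: [0.3791, -0.3068, 0.4046]
tool_rot: [-0.0, 0.804, 0.594, 0.0]
contact_force: [0.7, 0.4, 0.2]
width: 1.002
finger_force: 0.0
```

```bash
python3 -c "
from h import *;from station import *
todo(state(),[.6235,-.0013,.36],np.radians(160.5))"
```

```text
t 1.0 pos [ 0.3791 -0.3068  0.4046] yaw 72.93 F [0.66 0.39 0.15] q [-0.68  0.14  1.92  0.    1.08 -0.39]
shift/.6 [0.6062 0.2399 0.0749] turn/60deg [ 8.0000e-04 -8.0000e-04 -1.4595e+00]
```

>>> step_arm:
  moves:
    - {"dx": 0.606, "dy": 0.24, "dz": 0.075, "wx": 0, "wy": 0, "wz": -1, "jaw": 0}
    - {"dx": 0.606, "dy": 0.24, "dz": 0.075, "wx": 0, "wy": 0, "wz": -1, "jaw": 0}
    - {"dx": 0.606, "dy": 0.24, "dz": 0.075, "wx": 0, "wy": 0, "wz": -1, "jaw": 0}
    - {"dx": 0.606, "dy": 0.24, "dz": 0.075, "wx": 0, "wy": 0, "wz": -1, "jaw": 0}
    - {"dx": 0.606, "dy": 0.24, "dz": 0.075, "wx": 0, "wy": 0, "wz": -1, "jaw": 0}
    - {"dx": 0.606, "dy": 0.24, "dz": 0.075, "wx": 0, "wy": 0, "wz": -1, "jaw": 0}
    - {"dx": 0.606, "dy": 0.24, "dz": 0.075, "wx": 0, "wy": 0, "wz": -1, "jaw": 0}
    - {"dx": 0.606, "dy": 0.24, "dz": 0.075, "wx": 0, "wy": 0, "wz": -1, "jaw": 0}
    - {"dx": 0.606, "dy": 0.24, "dz": 0.075, "wx": 0, "wy": 0, "wz": -1, "jaw": 0}

```text
t: 1.9
position: [0.6252, -0.0023, 0.3585]
tool_rot: [-0.0, 0.4, 0.917, 0.0]
contact_force: [-1.1, -0.7, -1.0]
width: 0.999
finger_force: 0.0
```

>>> step_arm:
  moves:
    - {"dx": 0, "dy": 0, "dz": 0, "wx": 0, "wy": 0, "wz": -0.46, "jaw": 0}
    - {"dx": 0, "dy": 0, "dz": 0, "wx": 0, "wy": 0, "wz": -0.46, "jaw": 0}
    - {"dx": 0, "dy": 0, "dz": 0, "wx": 0, "wy": 0, "wz": -0.46, "jaw": 0}
    - {"dx": 0, "dy": 0, "dz": 0, "wx": 0, "wy": 0, "wz": -0.46, "jaw": 0}
    - {"dx": 0, "dy": 0, "dz": 0, "wx": 0, "wy": 0, "wz": -0.46, "jaw": 0}

```text
t: 2.4
position: [0.6225, -0.0065, 0.3595]
tool_rot: [-0.0, 0.171, 0.985, -0.0]
contact_force: [0.5, -0.3, -0.5]
width: 1.001
finger_force: 0.0
```

```bash
python3 -c "
from h import *;from station import *
todo(state(),[.6235,-.0013,.30],np.radians(160.5))
c=read_camera('wrist');cv2.imwrite('pics/w0.png',c['img']);np.savez('w0.npz',**c)
V=c['view'];print(-V[:3,:3].T@V[:3,3],c['intrinsics'])"
```

```text
t 2.4 pos [ 0.6225 -0.0065  0.3595] yaw 160.26 F [ 0.54 -0.3  -0.45] q [-0.01  0.39  1.68 -0.    1.07 -1.24]
shift/.6 [0.0013 0.0088 0.0991] turn/60deg [-0.0005 -0.0006 -0.0041]
[0.55049409 0.0194441  0.33849227] [[357.57792013   0.         324.40813573]
 [  0.         357.57792013 202.88087324]
 [  0.           0.           1.        ]]
```

View pics/w0.png

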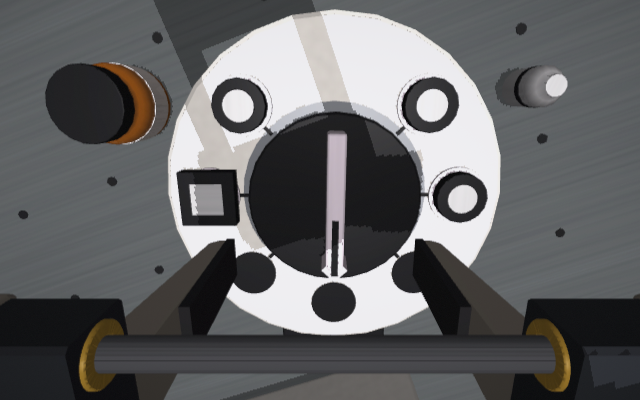

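The wrist picture shows the square at (207,198), the dial disc centred near (335,194) and the bar vertical at x≈336, between the fingers.

```bash
python3 -c "
from h import *
c=np.load('w0.npz')
g=c['img'].max(2).astype(int)
for r in (150,200): print(r,[i for i in range(310,360) if g[r,i]>110][::99], [i for i in range(310,360) if g[r,i]>110][-1], g[r,320:352:2])
for uv in((249,194),(421,194),(335,277),(335,111)): print(uv,ray(c,uv,.062))
a,b=ray(c,(336.5,132),.09),ray(c,(336,210),.09);print(a,b,np.degrees(np.arctan2(*(b-a)[::-1])))
for uv in((265,133),(264,257),(404,257),(405,131)):print(ray(c,uv,.04)) # tick marks
for uv in((333,302),(207,198)):print(ray(c,uv,.04),ray(c,uv,.056))
"
```

```text
150 [328] 346 [ 30  30  30  43 164 195 195 197 195 194 193 196 191 134  31  32]
200 [327] 344 [ 27  26  28  83 177 187 189 191 191 190 190 188 154  29  27  28]
(249, 194) [ 0.59705135 -0.06133773]
(421, 194) [0.64335713 0.06789085]
(335, 277) [ 0.68927638 -0.02084632]
(335, 111) [0.55961692 0.02445343]
[0.57217512 0.02032244] [0.62471891 0.00164785] -19.56571974761552
[ 0.55746706 -0.0351054 ]
[ 0.65970361 -0.07805238]
[0.70250661 0.0414386 ]
[0.59474502 0.07369142]
[ 0.72423215 -0.03440187] [ 0.71491932 -0.03151558]
[ 0.59179717 -0.10334842] [ 0.58958321 -0.09676641]
```

```bash
python3 -c "
from h import *;from station import *
todo(state(),[.623,.0015,.257],np.radians(160.45))"
```

```text
t 2.45 pos [ 0.6226 -0.0064  0.3595] yaw 160.18 F [-0.03 -0.34 -0.28] q [-0.01  0.39  1.68 -0.    1.07 -1.24]
shift/.6 [0.0037 0.0127 0.1708] turn/60deg [-0.0004 -0.0005 -0.0046]
```

>>> step_arm:
  moves:
    - {"dx": 0.004, "dy": 0.013, "dz": 0.05, "wx": 0, "wy": 0, "wz": -0.004, "jaw": 0}
    - {"dx": 0.004, "dy": 0.013, "dz": 0.1, "wx": 0, "wy": 0, "wz": -0.004, "jaw": 0}
    - {"dx": 0.004, "dy": 0.013, "dz": 0.12, "wx": 0, "wy": 0, "wz": -0.004, "jaw": 0}
    - {"dx": 0.004, "dy": 0.013, "dz": 0.14, "wx": 0, "wy": 0, "wz": -0.004, "jaw": 0}
    - {"dx": 0.004, "dy": 0.013, "dz": 0.14, "wx": 0, "wy": 0, "wz": -0.004, "jaw": 0}

```text
t: 2.95
position: [0.623, 0.0026, 0.2746]
tool_rot: [-0.001, 0.169, 0.986, -0.0]
contact_force: [1.8, 0.8, 0.8]
width: 0.998
finger_force: 0.0
```

```bash
python3 -c "
from h import *;from station import *
todo(state(),[.623,.0015,.256],np.radians(160.45))
c=read_camera('wrist');cv2.imwrite('pics/w1.png',c['img']);np.savez('w1.npz',**c)"
```

```text
t 2.95 pos [0.623  0.0026 0.2746] yaw 160.5 F [1.77 0.82 0.83] q [ 0.    0.49  1.74 -0.    0.91 -1.23]
shift/.6 [-0.0007 -0.0017  0.0311] turn/60deg [-0.0007 -0.0017  0.0008]
```

View pics/w1.png

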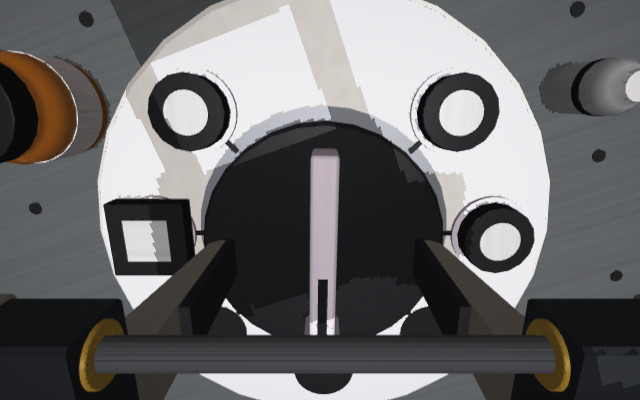

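>>> step_arm:
  force: 10
  moves:
    - {"dx": 0, "dy": 0, "dz": 0.02, "wx": 0, "wy": 0, "wz": 0, "jaw": 0.4}
    - {"dx": 0, "dy": 0, "dz": 0.031, "wx": 0, "wy": 0, "wz": 0, "jaw": 0.7}
    - {"dx": 0, "dy": 0, "dz": 0.031, "wx": 0, "wy": 0, "wz": 0, "jaw": 0.8}
    - {"dx": 0, "dy": 0, "dz": 0.031, "wx": 0, "wy": 0, "wz": 0, "jaw": 0.8}
    - {"dx": 0, "dy": 0, "dz": 0.031, "wx": 0, "wy": 0, "wz": 0, "jaw": 0.8}
    - {"dx": 0, "dy": 0, "dz": 0.031, "wx": 0, "wy": 0, "wz": 0, "jaw": 0.8}
    - {"dx": 0, "dy": 0, "dz": 0.031, "wx": 0, "wy": 0, "wz": 0, "jaw": 0.8}
    - {"dx": 0, "dy": 0, "dz": 0.031, "wx": 0, "wy": 0, "wz": 0, "jaw": 0.8}

```text
t: 3.8
position: [0.6233, 0.0029, 0.2573]
tool_rot: [0.0, 0.169, 0.986, 0.0]
contact_force: [0.8, 0.6, -0.0]
width: 0.327
finger_force: 0.0
```

```bash
python3 -c "
from h import *;from station import *
s=state();print(s['width']);todo(s,[.623,.002,.256],np.radians(160.45))"
```

```text
0.32689270560793493
t 3.8 pos [0.6233 0.0029 0.2573] yaw 160.55 F [ 0.79  0.61 -0.02] q [ 0.    0.52  1.75 -0.    0.88 -1.23]
shift/.6 [-0.     -0.0017  0.0021] turn/60deg [0.0001 0.0003 0.0016]
```

>>> step_arm:
  force: 10
  moves:
    - {"dx": 0, "dy": 0, "dz": 0, "wx": 0, "wy": 0, "wz": 0, "jaw": 0.83}
    - {"dx": 0, "dy": 0, "dz": 0, "wx": 0, "wy": 0, "wz": 0, "jaw": 0.85}
    - {"dx": 0, "dy": 0, "dz": 0, "wx": 0, "wy": 0, "wz": 0, "jaw": 0.87}
    - {"dx": 0, "dy": 0, "dz": 0, "wx": 0, "wy": 0, "wz": 0, "jaw": 0.9}
    - {"dx": 0, "dy": 0, "dz": 0, "wx": 0, "wy": 0, "wz": 0, "jaw": 0.9}
    - {"dx": 0, "dy": 0, "dz": 0, "wx": 0, "wy": 0, "wz": 0, "jaw": 0.9}

```text
t: 4.4
position: [0.6232, 0.0025, 0.2572]
tool_rot: [-0.0, 0.169, 0.986, -0.0]
contact_force: [-2.5, -5.8, 2.3]
width: 0.151
finger_force: 10.0
```

```bash
python3 -c "
from h import *;from station import *
s=state();print(s['width']);todo(s,[.623,.002,.252],np.radians(160.45))"
```

```text
0.1510131086328115
t 4.4 pos [0.6232 0.0025 0.2572] yaw 160.56 F [-2.47 -5.82  2.29] q [ 0.    0.52  1.75 -0.    0.88 -1.23]
shift/.6 [ 0.     -0.0009  0.0086] turn/60deg [-0.0008 -0.      0.0018]
```

>>> step_arm:
  moves:
    - {"dx": 0, "dy": -0.0015, "dz": 0.002, "wx": 0, "wy": 0, "wz": 0, "jaw": 0.9}
    - {"dx": 0, "dy": -0.0015, "dz": 0.004, "wx": 0, "wy": 0, "wz": 0, "jaw": 0.9}
    - {"dx": 0, "dy": -0.0015, "dz": 0.006, "wx": 0, "wy": 0, "wz": 0, "jaw": 0.9}
    - {"dx": 0, "dy": -0.0015, "dz": 0.006, "wx": 0, "wy": 0, "wz": 0, "jaw": 0.9}

```text
t: 4.8
position: [0.6231, 0.002, 0.2538]
tool_rot: [0.0, 0.169, 0.986, 0.0]
contact_force: [-1.9, -2.9, 6.6]
width: 0.147
finger_force: 10.0
```

>>> step_arm:
  moves:
    - {"dx": 0, "dy": 0, "dz": 0.002, "wx": 0, "wy": 0, "wz": 0, "jaw": 0.9}
    - {"dx": 0, "dy": 0, "dz": 0.004, "wx": 0, "wy": 0, "wz": 0, "jaw": 0.9}
    - {"dx": 0, "dy": 0, "dz": 0.004, "wx": 0, "wy": 0, "wz": 0, "jaw": 0.9}

```text
t: 5.1
position: [0.6231, 0.002, 0.2515]
tool_rot: [0.0, 0.169, 0.986, 0.0]
contact_force: [-1.8, -4.1, 7.3]
width: 0.152
finger_force: 10.0
```

>>> step_arm:
  moves:
    - {"dx": 0, "dy": 0, "dz": 0.002, "wx": 0, "wy": 0, "wz": 0, "jaw": 0.9}
    - {"dx": 0, "dy": 0, "dz": 0.003, "wx": 0, "wy": 0, "wz": 0, "jaw": 0.9}
    - {"dx": 0, "dy": 0, "dz": 0.003, "wx": 0, "wy": 0, "wz": 0, "jaw": 0.9}

```text
t: 5.4
position: [0.6231, 0.002, 0.2499]
tool_rot: [0.0, 0.169, 0.986, 0.0]
contact_force: [-2.1, -4.7, 7.8]
width: 0.149
finger_force: 10.0
```

>>> step_arm:
  moves:
    - {"dx": 0, "dy": 0, "dz": 0.002, "wx": 0, "wy": 0, "wz": 0, "jaw": 0.9}
    - {"dx": 0, "dy": 0, "dz": 0.003, "wx": 0, "wy": 0, "wz": 0, "jaw": 0.9}
    - {"dx": 0, "dy": 0, "dz": 0.003, "wx": 0, "wy": 0, "wz": 0, "jaw": 0.9}

```text
t: 5.7
position: [0.6233, 0.002, 0.2487]
tool_rot: [0.001, 0.169, 0.986, 0.0]
contact_force: [-2.7, -3.3, 12.6]
width: 0.151
finger_force: 10.0
```

```bash
python3 -c "
from h import *;from station import *
s=state();todo(s,[.623,.002,.2487],np.radians(160.45))
c=read_camera('wrist');np.savez('w2.npz',**c)
for n in ('w0','w1','w2'):
    c=np.load(n+'.npz');g=c['img'].max(2).astype(int)
    u0={'w0':337,'w1':323,'w2':323}[n]
    col=g[:,u0-3:u0+4].mean(1)
    print(n,col[100:190:2].round().astype(int))
    for r in (180,200,220):
        w=[i for i in range(u0-35,u0+35) if g[r,i]>90];print(r,w[0],w[-1])
    V=c['view'];a=np.radians(-19.55);d=np.array([np.cos(a),np.sin(a)])
    for z in (.09,.082,.062):
        X=np.array([*(np.array([.623,.002])-.056*d),z,1]);k=c['intrinsics']@(V@X)[:3];print(z,(k/k[2])[:2])
cv2.imwrite('pics/w2.png',c['img'])
"
```

```text
t 5.7 pos [0.6233 0.002  0.2487] yaw 160.54 F [-2.74 -3.31 12.58] q [ 0.    0.53  1.75 -0.    0.86 -1.23]
shift/.6 [ 0.0005 -0.0001 -0.    ] turn/60deg [0.0003 0.0011 0.0016]
w0 [196 122 122 121 121 121  31  26  34  34  34  33  33  33  33  53  96 154
 191 195 195 195 194 195 195 195 194 194 194 194 194 193 193 193 193 193
 192 192 192 192 192 192 192 191 191]
180 327 345
200 327 344
220 326 344
0.09 [336.13899541 129.06172987]
0.082 [335.78608548 128.21681897]
0.062 [334.99152598 126.31454329]
w1 [235 236 230 209 208 208 208 208 207 181 107  28  30  61  66  67  61  38
  33  32  32  32  32  32  63  94  95  97 155 180 193 192 192 192 192 192
 192 193 192 192 192 192 192 192 191]
180 311 338
200 310 338
220 310 337
0.09 [323.23374844 149.18005259]
0.082 [323.29671586 147.04949338]
0.062 [323.43183204 142.47771514]
w2 [241 227 208 208 208 208 208 207 207 175  77  31  27  61  66  66  63  39
  33  32  32  32  32  32  32  52  94  95  95 104 158 179 191 191 191 191
 190 190 191 191 191 191 191 191 191]
180 308 339
200 308 339
220 308 338
0.09 [323.91248677 155.17902415]
0.082 [323.93167461 152.30193418]
0.062 [323.97180602 146.28449485]
```

View pics/w2.png

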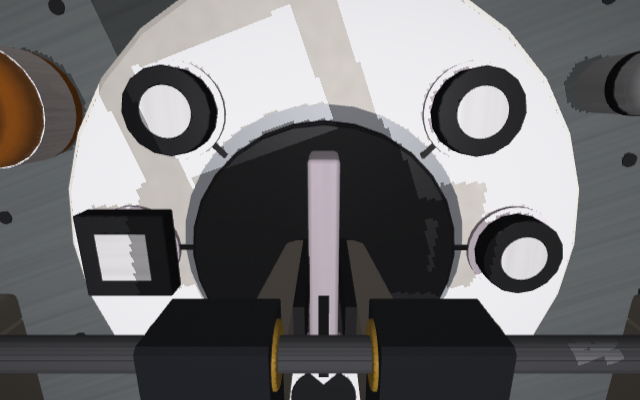

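>>> step_arm:
  moves:
    - {"dx": 0, "dy": 0, "dz": 0, "wx": 0, "wy": 0, "wz": 0.05, "jaw": 0.9}
    - {"dx": 0, "dy": 0, "dz": 0, "wx": 0, "wy": 0, "wz": 0.1, "jaw": 0.9}
    - {"dx": 0, "dy": 0, "dz": 0, "wx": 0, "wy": 0, "wz": 0.15, "jaw": 0.9}
    - {"dx": 0, "dy": 0, "dz": 0, "wx": 0, "wy": 0, "wz": 0.2, "jaw": 0.9}
    - {"dx": 0, "dy": 0, "dz": 0, "wx": 0, "wy": 0, "wz": 0.25, "jaw": 0.9}

```text
t: 6.25
position: [0.6234, 0.0022, 0.2487]
tool_rot: [0.001, 0.297, 0.955, 0.0]
contact_force: [-3.0, -1.5, 11.1]
width: 0.154
finger_force: 10.0
```

```bash
cat > look.py <<'E'
from h import *;from station import *
import sys
s=state();todo(s,[.6231,.002,.2487],np.radians(70.45));print("M",s["moment"].round(2),s["width"],s["finger_force"])
c=read_camera('wrist');g=c['img'].max(2).astype(int)
# bar edges behind the fingers, in the tool's picture
for r in (180,230):
    w=[i for i in range(285,365) if 140<g[r,i]];print(r,w[0],w[-1])
cv2.imwrite(sys.argv[1],c['img'])
E
python3 look.py pics/w3.png
```

```text
t 6.25 pos [0.6234 0.0022 0.2487] yaw 145.44 F [-3.02 -1.47 11.06] q [ 0.    0.53  1.75  0.    0.86 -0.97]
shift/.6 [ 0.0003 -0.0006 -0.    ] turn/60deg [1.6000e-03 3.0000e-04 1.2498e+00]
M [-0.4   0.37  0.15] 0.15386130746664411 10.040954947471619
180 308 337
230 309 337
```

>>> step_arm:
  moves:
    - {"dx": 0, "dy": 0, "dz": 0, "wx": 0, "wy": 0, "wz": 0.07, "jaw": 0.9}
    - {"dx": 0, "dy": 0, "dz": 0, "wx": 0, "wy": 0, "wz": 0.14, "jaw": 0.9}
    - {"dx": 0, "dy": 0, "dz": 0, "wx": 0, "wy": 0, "wz": 0.21, "jaw": 0.9}
    - {"dx": 0, "dy": 0, "dz": 0, "wx": 0, "wy": 0, "wz": 0.28, "jaw": 0.9}
    - {"dx": 0, "dy": 0, "dz": 0, "wx": 0, "wy": 0, "wz": 0.35, "jaw": 0.9}
    - {"dx": 0, "dy": 0, "dz": 0, "wx": 0, "wy": 0, "wz": 0.42, "jaw": 0.9}
    - {"dx": 0, "dy": 0, "dz": 0, "wx": 0, "wy": 0, "wz": 0.49, "jaw": 0.9}
    - {"dx": 0, "dy": 0, "dz": 0, "wx": 0, "wy": 0, "wz": 0.56, "jaw": 0.9}
    - {"dx": 0, "dy": 0, "dz": 0, "wx": 0, "wy": 0, "wz": 0.63, "jaw": 0.9}
    - {"dx": 0, "dy": 0, "dz": 0, "wx": 0, "wy": 0, "wz": 0.63, "jaw": 0.9}

```text
t: 7.3
position: [0.6239, 0.0025, 0.2487]
tool_rot: [0.001, 0.591, 0.807, 0.001]
contact_force: [0.0, -0.2, 9.3]
width: 0.149
finger_force: 10.0
```

```bash
python3 look.py pics/w4.png
```

```text
t 7.3 pos [0.6239 0.0025 0.2487] yaw 107.6 F [ 0.05 -0.21  9.25] q [ 0.    0.53  1.75  0.    0.86 -0.31]
shift/.6 [-0.0004 -0.0015  0.    ] turn/60deg [ 0.0029 -0.0009  0.6191]
M [-0.04  0.03  0.14] 0.14921950434434442 10.006882846355438
180 309 339
230 310 338
```

>>> step_arm:
  moves:
    - {"dx": 0, "dy": 0, "dz": 0.001, "wx": 0, "wy": 0, "wz": 0.07, "jaw": 0.9}
    - {"dx": 0, "dy": 0, "dz": 0.001, "wx": 0, "wy": 0, "wz": 0.14, "jaw": 0.9}
    - {"dx": 0, "dy": 0, "dz": 0.001, "wx": 0, "wy": 0, "wz": 0.21, "jaw": 0.9}
    - {"dx": 0, "dy": 0, "dz": 0.001, "wx": 0, "wy": 0, "wz": 0.28, "jaw": 0.9}
    - {"dx": 0, "dy": 0, "dz": 0.001, "wx": 0, "wy": 0, "wz": 0.35, "jaw": 0.9}
    - {"dx": 0, "dy": 0, "dz": 0.001, "wx": 0, "wy": 0, "wz": 0.42, "jaw": 0.9}
    - {"dx": 0, "dy": 0, "dz": 0.001, "wx": 0, "wy": 0, "wz": 0.49, "jaw": 0.9}
    - {"dx": 0, "dy": 0, "dz": 0.001, "wx": 0, "wy": 0, "wz": 0.56, "jaw": 0.9}
    - {"dx": 0, "dy": 0, "dz": 0.001, "wx": 0, "wy": 0, "wz": 0.62, "jaw": 0.9}
    - {"dx": 0, "dy": 0, "dz": 0.001, "wx": 0, "wy": 0, "wz": 0.62, "jaw": 0.9}

```text
t: 8.35
position: [0.6245, 0.0025, 0.2485]
tool_rot: [0.001, 0.817, 0.576, 0.002]
contact_force: [2.8, 1.0, 9.9]
width: 0.149
finger_force: 10.0
```

```bash
python3 look.py pics/w5.png
```

```text
t 8.35 pos [0.6245 0.0025 0.2485] yaw 70.4 F [2.75 1.02 9.87] q [0.   0.53 1.75 0.   0.86 0.34]
shift/.6 [-0.0016 -0.0019 -0.0004] turn/60deg [ 0.0042 -0.0025 -0.0008]
M [-0.03 -0.35 -0.01] 0.14912791504056772 9.99694436788559
180 310 340
230 311 339
```

View pics/w5.png

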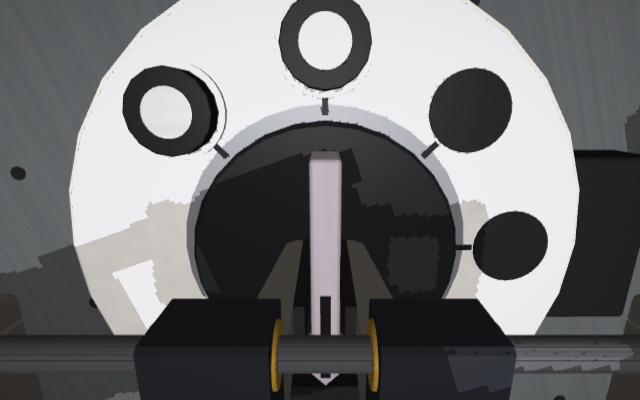

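The tail of the bar lines up with the opposite port's tick at (325,105), so the pointer faces the square. Next I let it rise under control, then open the jaws.

>>> step_arm:
  moves:
    - {"dx": 0, "dy": 0, "dz": -0.003, "wx": 0, "wy": 0, "wz": 0, "jaw": 0.9}
    - {"dx": 0, "dy": 0, "dz": -0.006, "wx": 0, "wy": 0, "wz": 0, "jaw": 0.9}
    - {"dx": 0, "dy": 0, "dz": -0.009, "wx": 0, "wy": 0, "wz": 0, "jaw": 0.9}
    - {"dx": 0, "dy": 0, "dz": -0.012, "wx": 0, "wy": 0, "wz": 0, "jaw": 0.9}
    - {"dx": 0, "dy": 0, "dz": -0.014, "wx": 0, "wy": 0, "wz": 0, "jaw": 0.9}
    - {"dx": 0, "dy": 0, "dz": -0.014, "wx": 0, "wy": 0, "wz": 0, "jaw": 0.9}

```text
t: 9.0
position: [0.6243, 0.0025, 0.2564]
tool_rot: [0.001, 0.816, 0.577, 0.002]
contact_force: [4.9, 1.6, 4.7]
width: 0.153
finger_force: 10.0
```

>>> step_arm:
  moves:
    - {"dx": 0, "dy": 0, "dz": 0, "wx": 0, "wy": 0, "wz": 0, "jaw": 0.6}
    - {"dx": 0, "dy": 0, "dz": 0, "wx": 0, "wy": 0, "wz": 0, "jaw": 0.6}
    - {"dx": 0, "dy": 0, "dz": 0, "wx": 0, "wy": 0, "wz": 0, "jaw": 0.6}
    - {"dx": 0, "dy": 0, "dz": -0.02, "wx": 0, "wy": 0, "wz": 0, "jaw": 0.6}
    - {"dx": 0, "dy": 0, "dz": -0.05, "wx": 0, "wy": 0, "wz": 0, "jaw": 0.6}
    - {"dx": 0, "dy": 0, "dz": -0.1, "wx": 0, "wy": 0, "wz": 0, "jaw": 0.6}
    - {"dx": 0, "dy": 0, "dz": -0.15, "wx": 0, "wy": 0, "wz": 0, "jaw": 0.6}
    - {"dx": 0, "dy": 0, "dz": -0.17, "wx": 0, "wy": 0, "wz": 0, "jaw": 0.6}
    - {"dx": 0, "dy": 0, "dz": -0.17, "wx": 0, "wy": 0, "wz": 0, "jaw": 0.6}

```text
t: 9.9
position: [0.6234, 0.0021, 0.3594]
tool_rot: [0.001, 0.816, 0.577, 0.001]
contact_force: [0.7, -0.8, -0.3]
width: 0.397
finger_force: 0.0
```

```bash
python3 look.py pics/w6.png
```

```text
t 9.9 pos [0.6234 0.0021 0.3594] yaw 70.55 F [ 0.68 -0.78 -0.31] q [0.   0.39 1.68 0.   1.06 0.34]
shift/.6 [-0.0005 -0.001   0.1844] turn/60deg [ 0.0031 -0.0011  0.0016]
M [-0.04 -0.07 -0.03] 0.39691220405693195 0.0
180 317 334
230 318 334
```

View pics/w6.png

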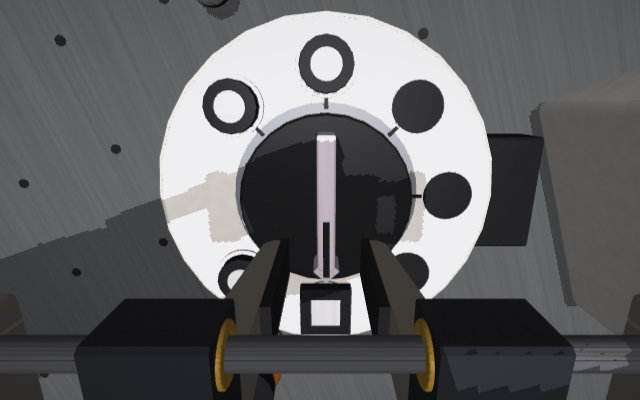

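The pointer faces the square filter at (326,312). I check the height by comparing the disc's apparent size with the earlier image from the same height.

```bash
python3 -c "
from h import *
for n,im in(('w0',np.load('w0.npz')['img']),('w6',cv2.imread('pics/w6.png'))):
    g=im.max(2).astype(int)
    m=np.uint8(g<60)
    for r in (185,194,200,205):
        L=300
        while g[r,L]<65:L-=1
        R=355
        while g[r,R]<65 or g[r,R+1:R+6].min()<65 and R<400:R+=1
        print(n,r,L,R,R-L)
    c=g[:,318 if n=='w6' else 326];print([i for i in range(95,125) if c[i]<60][:1])
"
```

```text
w0 185 249 420 171
w0 194 239 428 189
w0 200 247 421 174
w0 205 248 420 172
[113]
w6 185 240 411 171
w6 194 239 412 173
w6 200 239 412 173
w6 205 240 412 172
[114]
```

Disc size is unchanged (172 px), so the dial is fully up.

```bash
python3 -c "
from station import *
print(job_done())"
```

```text
the job is handed in; nothing more can be done
None
```

I pressed the dial down, turned it 90° clockwise to the square filter and let it spring back up. The final wrist picture shows the pointer on the square and the dial fully up. I handed the job in at about 10 s; no verdict came back.

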